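Run the damaged-chip bin home and drop its lock pin

TASK

Push the steel bin of damaged chips fully home along its slide first, then lock it: put the long pin from the wooden rack down through the round opening in the bin's front tongue, feel about for the hidden blind hole in the block beneath, let the pin drop fully home and leave it standing there. Leave the short pin in the rack and do not disturb the other things on the bench.

Things in the scene. Friction and masses are not known exactly. Their poses are not given: they have to be found in the camera images.
- bed: Fixed slide bed: two dark steel rails 30 mm high, 144 mm wide overall, from x = -130 to +215 mm. Origin on the bench below the middle of its pin opening; x along the slide to the bin's home end (away from the robot), y left, z up. An aluminium cover plate 120 x 120 mm, 4 mm thick, top 30 mm above the bench, centred on the origin, has a 34 mm round opening at the origin.
- opening (a point): Middle of the bed's opening, 26 mm above the bench: the level of the flat top of the firm, dark lock block below it. The block has one vertical blind hole, 14.5 mm in diameter, 1 mm chamfer, 24 mm deep (bottom 2 mm above the bench). The hole is not tracked: its middle is up to 5 mm off this point along the bed's x and up to 5 mm along its y, anew each start. Axes as the bed's.
- bin (a joint): Slide of the bin carriage, m: 0 = fully home at its stop, growing as it comes out towards the robot (bed's -x), at most 0.10. Stays where left, about 2.5 N of friction plus light damping. It carries an open steel box half full of brown chips, 150 mm along x, 140 mm wide, walls 4 mm, rim 105 mm above the bench, and in front of the box a flat tongue (see tongue).
- tongue (a point): Middle of the 34 mm round opening in the bin's flat steel front tongue, on its top face 35 mm above the bench; moves with the bin and lies exactly over the bed's opening when the bin is home. The tongue is 90 mm (x) by 120 mm, 4 mm thick; the box's front face stands 50 mm from this point along +x. Axes as the bed's.
- bin_front (a point): Point at the middle of the outer front face of the bin's box (the face towards the robot, above the tongue), 71 mm above the bench; moves with the bin. Axes as the bed's: push it along +x.
- rack: Fixed wooden pin rack 130 (its x) x 60 (its y) x 36 mm high, with two vertical sockets 36 mm either side of its middle along its x, 13.5 mm in diameter, 30 mm deep. Origin under its middle on the bench.
- longpin: The lock pin, loose, about 0.12 kg: steel shank 12 mm in diameter, 48 mm long, foot chamfered 1 mm, round head 24 mm in diameter and 26 mm tall on top (74 mm in all). Starts upright in one rack socket, foot 6 mm and head top 80 mm above the bench. Origin at the middle of its foot, z up the pin. Fully home in the lock block its foot is 2 mm and its head top 76 mm above the bench.
- longpin_tip (a point): Middle of the underside of the long pin's foot (its origin).
- shortpin: Spare steel pin of the same 12 mm shank and 24 mm head diameters but shorter (shank 34 mm, head 12 mm, 46 mm in all); stands upright in the other socket, head top 52 mm above the bench. Origin at the middle of its foot. Leave it alone.
- magnifier: Bystander: brass magnifier stand, loose: foot 90 mm in diameter, post 10 mm thick at the origin, lens 64 mm across on an arm at 195 mm above the bench reaching 108 mm from the post along its x; 206 mm tall. Origin under its foot.
- cup: Bystander: copper cup of tokens, loose, 60 mm across, 55 mm tall, beside the bin. Origin under its middle.
- dicestick: Bystander: white melamine dice stick tip with a bent end, lying, about 150 mm along its x, 14 mm wide, 10 mm high, loose, beside the bin. Origin under the middle of its straight part.
- chipstack: Bystander: loose stack of brown chips, taken as one solid, 39 mm across, 42 mm tall. Origin under its middle.
- cardbox: Bystander: cardboard card box 64 x 90 x 20 mm, loose. Origin under its middle.
- brush: Bystander: flat wooden-handled brush lying along its x, 200 mm long, 42 mm wide, 20 mm high, loose. Origin under its middle, bristles to +x.

How it is judged (in metres and radians):
On the way, in this order (a step that is already met when the one before it is completed fails the run):
1. the bin is pushed fully home (within 5 mm) (value of joint bin below 0.005 m), for 0.2 s.
2. with the bin home, the long pin stands fully down in the blind hole (value of joint bin below 0.005 m and z of longpin_tip in the frame of bed between -0.003 and 0.006 m and horizontal distance between longpin_tip and opening below 0.012 m and angle between longpin's own z axis and vertical below 0.15 rad), for 0.2 s.
At the end, for the whole second after the job is handed in: The bin is within 5 mm of fully home; the long pin stands at rest and released in the lock block's blind hole through both openings, its foot less than 6 mm above the bench (fully home is 2 mm) and within 12 mm of the opening's middle, leaning less than 0.15 rad (all of step 2 and linear speed of longpin below 0.02 m/s); the robot touches nothing.
It fails at once if the short pin is moved by more than 20 mm (distance of shortpin from where it was at the start of the episode above 0.02 m).
It fails at once if the magnifier, cup, dice stick tip, chip stack, card box or brush is moved by more than 30 mm (distance of any of magnifier, cup, dicestick, chipstack, cardbox, brush from where it was at the start of the episode above 0.03 m).
It also fails if it takes over 72 s, if anything falls off the work surface, if the arm or the gripper's body presses on something with over 40 N, if the wrist force passes 120 N, or if a joint passes its speed limit or range.

ROBOT

A 6-joint arm with a two-finger parallel gripper is mounted at the origin on the work surface. World frame = base frame: x ahead of the robot, y to its left, z up, the work surface at z = 0. Lengths are in m, angles in degrees, forces in N, time in s.
With the tool pointing down it reaches from about 0.325 to 0.875 m from the base axis. Payload 4.4 kg.
Tool frame: the origin (TCP) lies midway between the tips of the shut fingers; the grasp point (between the pads) lies 19 mm behind it (arm.grip_point_offset is the distance from the TCP to the grasp point, in m); z points along the fingers, y is the line along which they close (so a half turn about z gives the same grasp; the last joint's range is limited). The gripper opens to 85 mm and grips with 20 to 120 N. Pads are 22 mm wide; open, the fingers measure 114 mm over their backs; the gripper's body (76 mm by 85 mm) begins 54 mm behind the grasp point. The pads swing forward as they close: fully open they stand 13 mm farther back than shut.
Start: joints at [55.663, 11.837, 88.321, -0, 79.842, -8.623], TCP at [0.249, 0.518, 0.231] pointing down, gripper open.
Joint ranges: [-156.59, 156.59], [-49.26, 127.26], [12.9, 141.05], [-63.56, 243.56], [4.71, 150.69], [-161.64, 161.64]. Speed limits (degrees/s): [159.86, 159.86, 180, 180, 180, 180].

INTERFACE

Orientations are given as [roll, pitch, yaw] about the fixed x, y, z axes, in that order (R = Rz(yaw) Ry(pitch) Rx(roll)).
In Python, from cell import arm gives the robot as it stands.
- The arm moves only by the tool advance, called after "Emit:" by a JSON object that holds its "name" and its "arguments". Schema: {"type":"object","properties":{"rows":{"type":"array","items":{"type":"object","properties":{"tx":{"type":"number"},"ty":{"type":"number"},"tz":{"type":"number"},"rx":{"type":"number"},"ry":{"type":"number"},"rz":{"type":"number"}},"additionalProperties":false},"minItems":1,"maxItems":8},"jaw":{"type":"number"},"only":{"type":"string"},"quiet":{"type":"boolean"},"lines":{"type":"string"}},"required":["rows"],"additionalProperties":false}. rows is a list of rows, 1 to 8 of them, each an object with the fields tx, ty, tz (the shift in shares of 0.8 m (1.0 is 0.8 m)), rx, ry, rz (a rotation vector in shares of 180 degrees (1.0 is 180 degrees)); a field left out counts as zero; each row is the pose to reach, as a shift and turn from the pose commanded when the call began, along the tool's axes at that moment; what a row does not reach only later rows make up. A row lasts 1/8 s, in which the tool goes at most 0.0625 m and 10.7 degrees, less where a joint would pass 70% of its speed; a pose out of reach is approached as far as the arm can. jaw is the finger opening in m, set as the call begins (left out keeps the last). The fingers move at their own pace and stop on an object; the grip force is fixed at half the most. Time passes only in rows, so rows that do not move let the fingers close. The tool returns the time, the measured TCP pose, the force, the opening and the grip force at its end. only (a regular expression) keeps the lines of the reply that match it, lines (a string "A,B") keeps lines A to B, and quiet returns only ok. No shift or turn number may pass 1 either way. Input that does not fit is refused with a message, and nothing moves.
- arm.read_state(): the state, without advancing time (a new reading comes with each control period).
- arm.camera(name): name is "side" or "top" or "wrist"; returns a dict with "pixels" (480x640x3 uint8, red, green, blue), "K" (3x3 intrinsics, pixels), "D" ([k1, k2, p1, p2, k3] as OpenCV has them; the pictures are not rectified), "rvec" (rotation vector, rad) and "tvec" (3), from world to camera coordinates, as OpenCV has them; the wrist camera has in their place "tool_from_camera" (4x4, takes a point from camera to tool coordinates, whose origin is the TCP and whose axes are the flange's). Camera axes: x right, y down, z forward; pixel columns grow to the right and rows downward; lengths in m; the calibration is good to about 2 mm. A picture is of the moment at which its call begins: read the wrist's pose just before it. There is no depth.
- arm.finish_job(): hands the job in; it is judged then, once.
The state is a dict: "time": time; "joint_pos": joint angles; "qvel": joint speeds; "tau": joint torques, N m; "tool_pos": TCP position; "eef_rot": TCP orientation; "contact_force": force on the tool from outside, world axes, zero at the start; "torque": the same for the moment, N m; "gripper_width": finger opening in m; "grasp_force": force on a finger pad.
Only numpy, scipy, OpenCV 4.12 (cv2) and the standard library are available. Lean on these libraries where they do the work, as an engineer would, in place of code of your own. Each camera call takes 0.05 s, during which the arm holds its last target. There are 200 camera calls.

## Working session

There is one attempt and no reset: what is moved stays moved. The work goes in short steps, Python scripts to look and compute and a tool call to move; the robot and the scene stay as the last step left them, time stands still between calls to the robot, and variables do not carry over. Pictures are saved under pics/ and viewed, at most 10 in all, crops included, and the job is handed in when it is done.

```bash
ls; mkdir -p pics
```

Run:
```python
from cell import arm
import cv2
s=arm.read_state(); print(s)
for n in("top","side"):
    c=arm.camera(n); cv2.imwrite(f"pics/{n}0.png",c["pixels"][:,:,::-1]); print(n,c["K"],c["D"],c["rvec"],c["tvec"])
```

```text
cell.py
pics
{'time': 0.0, 'joint_pos': array([ 5.56620342e+01,  1.18865110e+01,  8.84067793e+01, -2.02754473e-03,
        7.98407367e+01, -8.62388696e+00]), 'qvel': array([-0.02612393, -0.02280874, -0.03935148, -0.01848445, -0.02644286,
        0.01276104]), 'tau': array([ 9.09608900e-06, -3.83025384e+01, -2.91594833e+01, -1.39920826e-04,
        1.03271482e-02,  6.21291946e-06]), 'tool_pos': array([0.24906951, 0.51740054, 0.23008695]), 'eef_rot': array([-1.79867189e+02, -1.81246427e-02,  1.54286260e+02]), 'contact_force': array([ 0.17025487,  0.1388057 , -0.25461039]), 'torque': array([ 0.01036847,  0.04234269, -0.02080422]), 'grasp_force': 0.0, 'gripper_width': 0.0854171651861041}
top [[620.12728291   0.         314.28833769]
 [  0.         620.12728291 239.39230437]
 [  0.           0.           1.        ]] [-0.13895418  0.          0.          0.          0.        ] [ 2.16381979 -2.14824723  0.14548784] [0.01217068 0.53140592 1.37526225]
side [[483.23335077   0.         312.40543144]
 [  0.         483.23335077 237.81619458]
 [  0.           0.           1.        ]] [-0.04216489  0.          0.          0.          0.        ] [ 2.00245533 -0.7953977   0.41161721] [-0.37254221  0.25380995  0.56364346]
```

View pics/top0.png

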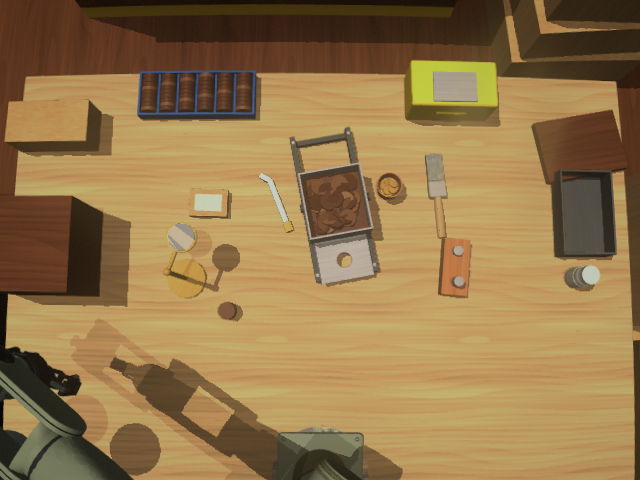

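View pics/side0.png

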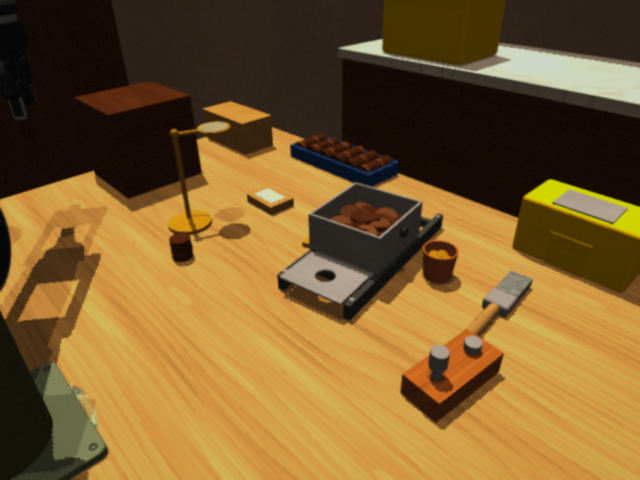

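Top view: the tongue hole is near (344,260) and the bin box spans about (300-372, 165-240). The rails run up to about (290-355, 135), and the rack is at (455,267) with pins at (458,251) and (459,282). The side view shows the near pin, head at (439,358), is the tall one, so the long pin is the lower one in the top view.

Create h.py:
```python
import numpy as np, cv2
from cell import arm
def Rt(c): return cv2.Rodrigues(np.array(c["rvec"],float))[0], np.array(c["tvec"],float).reshape(3)
def ray(c,uv,R=None,t=None):
    if R is None: R,t=Rt(c)
    p=cv2.undistortPoints(np.array([[uv]],float),np.array(c["K"]),np.array(c["D"]))[0,0]
    d=R.T@np.array([p[0],p[1],1.]); return -R.T@t, d/np.linalg.norm(d)
def plane(r,z): return r[0]+r[1]*(z-r[0][2])/r[1][2]
def tri(r1,r2):
    A=sum(np.eye(3)-np.outer(d,d) for _,d in (r1,r2)); b=sum((np.eye(3)-np.outer(d,d))@o for o,d in (r1,r2))
    p=np.linalg.solve(A,b); return p, [np.linalg.norm(np.cross(p-o,d)) for o,d in (r1,r2)]
def proj(c,P): return cv2.projectPoints(np.array(P,float).reshape(-1,3),np.array(c["rvec"]),np.array(c["tvec"]),np.array(c["K"]),np.array(c["D"]))[0][:,0]
def blobs(img,roi,f,amin=30):
    x0,y0,x1,y1=roi; hsv=cv2.cvtColor(img[y0:y1,x0:x1],cv2.COLOR_RGB2HSV).astype(int)
    m=f(hsv[...,0],hsv[...,1],hsv[...,2]).astype(np.uint8)*255
    cs,h=cv2.findContours(m,cv2.RETR_CCOMP,cv2.CHAIN_APPROX_NONE,offset=(x0,y0))
    return [(cv2.contourArea(k),cv2.boundingRect(k),k,hh[3]) for k,hh in zip(cs,h[0] if h is not None else []) if cv2.contourArea(k)>=amin]
```

Run:
```python
from h import *
T=arm.camera("top"); S=arm.camera("side")
for n,c,rois in(("top",T,[(305,225,385,290),(435,230,475,300)]),("side",S,[(275,245,370,310),(400,330,510,410)])):
    for roi in rois:
        print(n,roi)
        for a,b,k,h in blobs(c["pixels"],roi,lambda H,s,v:(s<70)&(v>90),15):
            e=cv2.fitEllipse(k) if len(k)>5 else None
            print(a,b,h,np.round(np.array(e[0]+e[1]),1) if e else '')
a=cv2.resize(T["pixels"][120:300,280:480],None,fx=3,fy=3,interpolation=cv2.INTER_CUBIC) #600x540
cv2.imwrite("pics/a.png",a[:,:,::-1])
b=cv2.resize(S["pixels"][180:420,270:520],None,fx=2.5,fy=2.5,interpolation=cv2.INTER_CUBIC)
cv2.imwrite("pics/b.png",b[:,:,::-1])
```

```text
top (305, 225, 385, 290)
2438.5 (310, 234, 68, 50) -1 [343.1 258.5  46.3  72.2]
198.5 (336, 252, 17, 17) 0 [343.9 259.6  15.7  16.3]
110.0 (306, 225, 67, 18) -1 [229.3 284.8  51.8 188.7]
top (435, 230, 475, 300)
66.5 (453, 277, 11, 10) -1 [458.3 281.1   9.    9.8]
60.0 (453, 246, 10, 9) -1 [457.6 250.1   8.5   9.2]
side (275, 245, 370, 310)
16.0 (349, 297, 6, 5) -1 [351.5 298.9   4.2   5.3]
2346.5 (280, 252, 89, 52) -1 [325.  277.1  39.1  84.9]
213.0 (314, 269, 22, 14) 1 [324.6 275.6  13.2  20.8]
side (400, 330, 510, 410)
168.0 (431, 346, 18, 13) -1 [439.5 352.   12.   18. ]
132.5 (465, 337, 17, 12) -1 [472.9 342.2  10.5  16.3]
```

View pics/a.png

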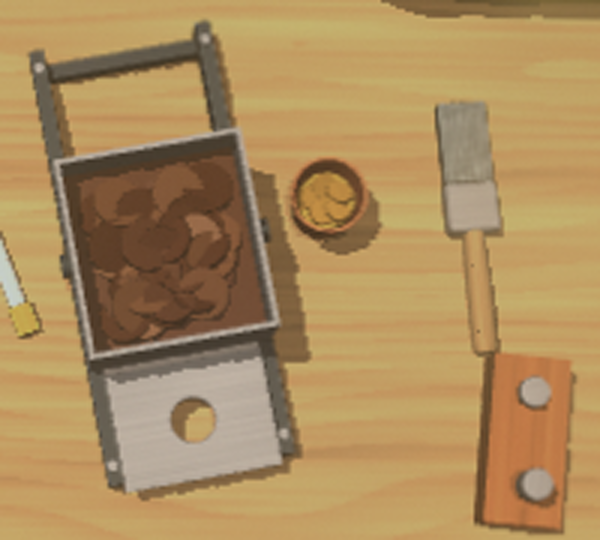

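View pics/b.png

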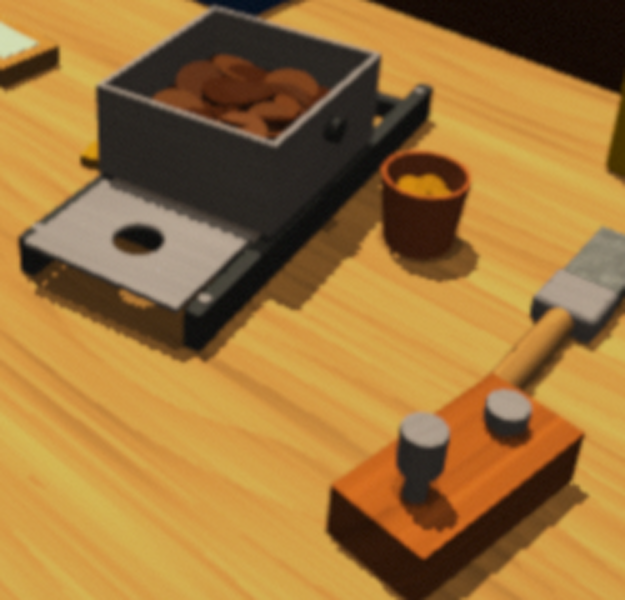

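The crops show the bin box corners, the rail bolts (crop px 112,466; 284,434; 39,68; 203,38), the tongue hole, and the long pin as the nearer, taller one.

Run:
```python
from h import *
T=arm.camera("top"); S=arm.camera("side")
f=lambda p:(p[0]/3+279.7,p[1]/3+119.7)
np.set_printoptions(precision=4,suppress=True)
for n,a,b in(("tongue",(343.9,259.6),(324.6,275.6)),("long",(458.3,281.1),(439.5,352)),("short",(457.6,250.1),(472.9,342.2))):
    print(n,*tri(ray(T,a),ray(S,b)))
B=[plane(ray(T,f(p)),.03) for p in((112,466),(284,434),(39,68),(203,38))]
print("bolts",B); d1=B[2]-B[0]; d2=B[3]-B[1]; w=B[1]-B[0]
for d in(d1,d2): print(np.degrees(np.arctan2(d[1],d[0])),np.linalg.norm(d))
print(np.degrees(np.arctan2(w[1],w[0])),np.linalg.norm(w),"mid",sum(B)/4)
C=[plane(ray(T,f(p)),.105) for p in((91,360),(277,325),(240,132),(55,160))]; print("rim",C)
for i,j in((0,3),(1,2),(0,1),(3,2)):
    d=C[j]-C[i]; print(np.degrees(np.arctan2(d[1],d[0])),np.linalg.norm(d))
t=plane(ray(T,(343.9,259.6)),.035); l=plane(ray(T,(458.3,281.1)),.08); print("top@z",t,l, "side@z",plane(ray(S,(324.6,275.6)),.035),plane(ray(S,(439.5,352)),.08))
```

```text
tongue [ 0.4859 -0.0517  0.0365] [np.float64(0.0006062128490297631), np.float64(0.0006062128490297495)]
long [ 0.436  -0.3024  0.0803] [np.float64(0.0012897006131644731), np.float64(0.0012897006131643237)]
short [ 0.5077 -0.3087  0.0523] [np.float64(0.0010218284628589643), np.float64(0.0010218284628589628)]
bolts [array([0.4505, 0.0092, 0.03  ]), array([ 0.4757, -0.121 ,  0.03  ]), array([0.7602, 0.068 , 0.03  ]), array([ 0.7857, -0.0598,  0.03  ])]
10.752910613765536 0.31521982339299803
11.159968575807353 0.3159741864132966
-79.07403049477746 0.13261806942578672 mid [ 0.618  -0.0259  0.03  ]
rim [array([0.5213, 0.0255, 0.105 ]), array([ 0.5479, -0.1087,  0.105 ]), array([ 0.6909, -0.0825,  0.105 ]), array([0.6686, 0.053 , 0.105 ])]
10.571904228005256 0.14980369699713225
10.386402844400491 0.14540621578378624
-78.82142792086837 0.1367994526658905
-80.65919985527435 0.1372942440278773
top@z [ 0.4856 -0.0514  0.035 ] [ 0.4352 -0.3014  0.08  ] side@z [ 0.4879 -0.0505  0.035 ] [ 0.4373 -0.303   0.08  ]
```

Create go.py:
```python
import sys,numpy as np
from scipy.spatial.transform import Rotation as Ro
from cell import arm
# usage: go.py x y z yaw -> delta in tool axes
x,y,z,yaw=map(float,sys.argv[1:5]); s=arm.read_state()
R=Ro.from_euler('xyz',s["eef_rot"],degrees=True); G=Ro.from_euler('xyz',[180,0,yaw],degrees=True)
print(np.round(R.inv().apply(np.array([x,y,z])-s["tool_pos"]),4),np.round((R.inv()*G).as_rotvec(degrees=True),2),s["tool_pos"],s["time"])
```

```bash
python3 go.py .5007 -.0486 .25 190.9
```

```text
[-0.4722 -0.4013 -0.0188] [-4.000e-02 -2.000e-02 -3.661e+01] [0.24934112 0.51785422 0.23088398] 0.3
5:connect(sys.argv[1:4])
```

Units first: shifts go in shares of 0.8 m and turns go in shares of 180 degrees. So -0.377 m / 0.8 = -0.4713, -0.33 m / 0.8 = -0.4125, -36.6 degrees / 180 = -0.2033.

Emit:
{"name": "advance", "arguments": {"rows": [{"tx": -0.0625,"ty": -0.0538,"tz": -0.0375,"rz": -0.0278},{"tx": -0.125,"ty": -0.1063,"tz": -0.0375,"rz": -0.0556},{"tx": -0.1838,"ty": -0.1563,"tz": -0.0375,"rz": -0.1},{"tx": -0.2413,"ty": -0.205,"tz": -0.0375,"rz": -0.1389},{"tx": -0.2975,"ty": -0.2538,"tz": -0.0375,"rz": -0.1667},{"tx": -0.3563,"ty": -0.3025,"tz": -0.0375,"rz": -0.1889},{"tx": -0.4125,"ty": -0.35,"tz": -0.0375,"rz": -0.2033},{"tx": -0.4713,"ty": -0.4,"tz": -0.0375,"rz": -0.2033}], "jaw": 0}}

```text
time: 1.3
tool_pos: [0.4508, 0.0644, 0.2616]
eef_rot: [-180.0, 0.1, -169.1]
contact_force: [1.3, 0.4, -0.2]
gripper_width: -0.0002
grasp_force: 0.0
```

```bash
python3 go.py .5007 -.0486 .06 190.9
```

```text
[-0.0274 -0.1204  0.2017] [-0.    0.07 -0.  ] [0.45079854 0.06443722 0.26161955] 1.3
```

In the tool's units: 0.2017 m / 0.8 = 0.2521, 0.17 m / 0.8 = 0.2125.

Emit:
{"name": "advance", "arguments": {"rows": [{"tx": -0.0175,"ty": -0.075,"tz": 0.0375},{"tx": -0.0343,"ty": -0.1375,"tz": 0.0875},{"tx": -0.0343,"ty": -0.1505,"tz": 0.15},{"tx": -0.0343,"ty": -0.1505,"tz": 0.2125},{"tx": -0.0343,"ty": -0.1505,"tz": 0.2521},{"tx": -0.0343,"ty": -0.1505,"tz": 0.2521}]}}

```text
time: 2.05
tool_pos: [0.497, -0.0461, 0.0568]
eef_rot: [179.8, -0.4, -169.1]
contact_force: [-0.0, 0.4, 0.3]
gripper_width: 0.0001
grasp_force: 0.0
```

```bash
python3 go.py .5007 -.0486 .06 190.9
```

```text
[-0.0032 -0.0032 -0.0032] [ 0.18 -0.38 -0.03] [ 0.49698133 -0.04605597  0.05682474] 2.05
```

In the tool's units: -0.092 m / 0.8 = -0.115, -0.08 m / 0.8 = -0.1.

Emit:
{"name": "advance", "arguments": {"rows": [{"tx": -0.0125},{"tx": -0.025},{"tx": -0.04},{"tx": -0.055},{"tx": -0.07},{"tx": -0.085},{"tx": -0.1},{"tx": -0.115}]}}

```text
time: 3.05
tool_pos: [0.5909, -0.0291, 0.0594]
eef_rot: [180.0, -0.0, -169.1]
contact_force: [-2.1, -1.3, 1.8]
gripper_width: 0.0003
grasp_force: 0.0
```

In the tool's units: -0.025 m / 0.8 = -0.0313, -0.023 m / 0.8 = -0.0288.

Emit:
{"name": "advance", "arguments": {"rows": [{"tx": -0.01},{"tx": -0.0188},{"tx": -0.025},{"tx": -0.0288},{"tx": -0.0313}]}}

```text
time: 3.68
tool_pos: [0.6133, -0.0248, 0.0593]
eef_rot: [180.0, -0.2, -169.1]
contact_force: [-8.0, -1.9, 3.1]
gripper_width: 0.0
grasp_force: 0.0
```

In the tool's units: -0.003 m / 0.8 = -0.0038, -0.002 m / 0.8 = -0.0025.

Emit:
{"name": "advance", "arguments": {"rows": [{"tx": -0.0013},{"tx": -0.0025},{"tx": -0.0038},{"tx": -0.0038}]}}

```text
time: 4.18
tool_pos: [0.6131, -0.0245, 0.0585]
eef_rot: [179.9, -0.6, -169.1]
contact_force: [-13.9, -2.2, 5.8]
gripper_width: -0.0002
grasp_force: 0.0
```

In the tool's units: -0.14 m / 0.8 = -0.175, -0.08 m / 0.8 = -0.1.

Emit:
{"name": "advance", "arguments": {"rows": [{"tx": 0.0125},{"tx": 0.0375,"tz": -0.0375},{"tx": 0.05,"tz": -0.1},{"tx": 0.05,"tz": -0.175}], "jaw": 0.06}}

```text
time: 4.68
tool_pos: [0.5775, -0.0314, 0.2001]
eef_rot: [180.0, -0.0, -169.1]
contact_force: [1.2, -0.3, -0.2]
gripper_width: 0.0602
grasp_force: 0.0
```

```bash
python3 go.py .436 -.302 .2 190.9;  python3 - <<'E'
from cell import arm
c=arm.camera("wrist"); print(c["tool_from_camera"],c["K"],c["D"])
E
```

```text
[ 0.1899 -0.2391 -0.    ] [ 0.05 -0.02 -0.04] [ 0.57748378 -0.03144285  0.20010134] 4.675
[[-1.07269470e-03 -9.52408569e-01 -3.04822517e-01  7.72855538e-02]
 [ 9.99999047e-01 -1.28659927e-03  5.00863584e-04 -1.37866729e-03]
 [-8.69211199e-04 -3.04821689e-01  9.52409041e-01 -1.43123706e-01]
 [ 0.00000000e+00  0.00000000e+00  0.00000000e+00  1.00000000e+00]] [[357.63019601   0.         324.22430774]
 [  0.         357.63019601 240.39787007]
 [  0.           0.           1.        ]] [-0.01500547  0.          0.          0.          0.        ]
```

Add to h.py:
```python
from scipy.spatial.transform import Rotation as Ro
def wrist():
    s=arm.read_state(); c=arm.camera("wrist"); M=np.array(c["tool_from_camera"])
    R0=Ro.from_euler('xyz',s["eef_rot"],degrees=True).as_matrix()
    Rwc=R0@M[:3,:3]; o=R0@M[:3,3]+s["tool_pos"]
    c["rvec"]=cv2.Rodrigues(Rwc.T)[0]; c["tvec"]=-Rwc.T@o; return c
```

Run:
```python
from h import *
import pickle
c=wrist(); pickle.dump(c,open("w1.pkl","wb")); cv2.imwrite("pics/w1.png",c["pixels"][:,:,::-1])
print(proj(c,[[.5763,-.034,.035],[.535,-.042,.035]]))
```

```text
[[326.7270789  202.87563357]
 [326.71575514 155.48703083]]
```

View pics/w1.png

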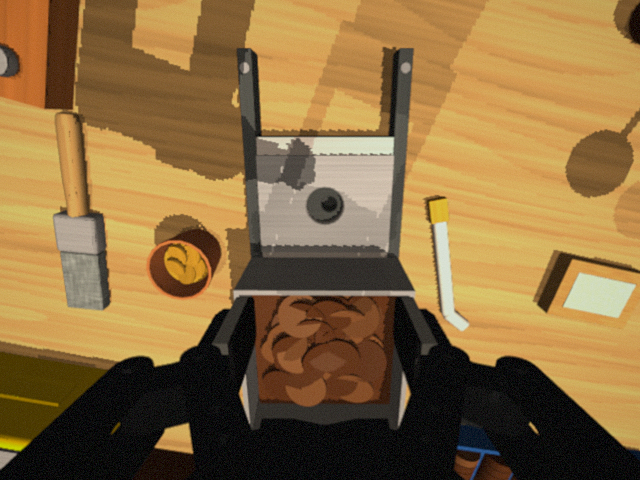

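In the tool's units: -0.239 m / 0.8 = -0.2988, -0.21 m / 0.8 = -0.2625.

Emit:
{"name": "advance", "arguments": {"rows": [{"tx": 0.0625,"ty": -0.0375},{"tx": 0.1188,"ty": -0.075},{"tx": 0.1625,"ty": -0.1188},{"tx": 0.1875,"ty": -0.1625},{"tx": 0.2063,"ty": -0.2125},{"tx": 0.225,"ty": -0.2625},{"tx": 0.2375,"ty": -0.2988},{"tx": 0.2375,"ty": -0.2988}]}}

```text
time: 5.78
tool_pos: [0.4372, -0.3044, 0.1999]
eef_rot: [-179.9, 0.1, -169.3]
contact_force: [0.4, 1.5, 0.5]
gripper_width: 0.0599
grasp_force: 0.0
```

Run:
```python
from h import *
import pickle
c=wrist(); pickle.dump(c,open("w2.pkl","wb")); cv2.imwrite("pics/w2.png",c["pixels"][:,:,::-1])
for n in("top","side"):
    c=arm.camera(n); cv2.imwrite(f"pics/{n}1.png",c["pixels"][:,:,::-1]); pickle.dump(c,open(n+"1.pkl","wb"))
```

```text
(no output)
```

View pics/w2.png

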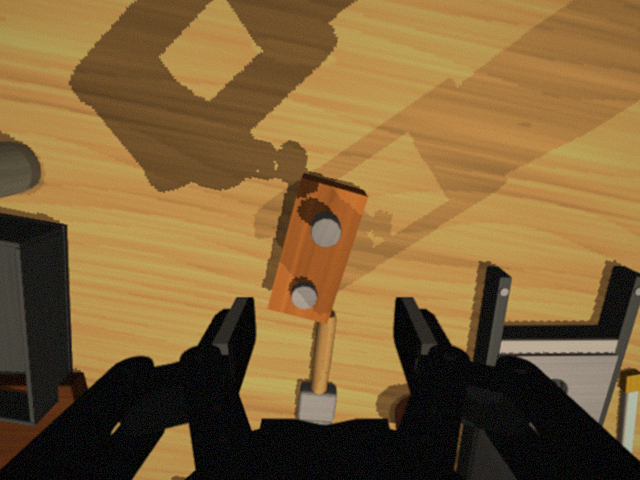

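w1 shows the bin home, with the opening at about (324,206). Inside it, the darker blind hole shows at about (328,204), off-centre. w2 shows the long pin's head at (326,232) and the short pin's at (304,296).

Run:
```python
from h import *
import pickle
np.set_printoptions(precision=4,suppress=True)
L=lambda n:pickle.load(open(n+".pkl","rb")); w1,w2,T,S=L("w1"),L("w2"),L("top1"),L("side1")
g=cv2.cvtColor(w1["pixels"],cv2.COLOR_RGB2GRAY); print(g[184:228,302:350:2])
def fit(c,roi,f,a0=15):
    o=[]
    for a,b,k,h in blobs(c["pixels"],roi,f,a0):
        e=cv2.fitEllipse(k) if len(k)>5 else ((0,0),(0,0)); o.append((a,h,e[0],e[1])); print(a,b,h,np.round(e[0]+e[1],1))
    return o
gray=lambda H,s,v:(s<70)&(v>90)
for n,c,roi,f in (("w2 pin",w2,(295,205,350,310),lambda H,s,v:(s<70)&(v>90)),("w1 open",w1,(300,180,350,230),lambda H,s,v:v<110),("w1 hole",w1,(308,186,342,224),lambda H,s,v:v<45),
  ("top tongue",T,(310,210,390,275),gray),("side tongue",S,(300,220,400,290),gray),("top rails hole",T,(310,210,390,275),lambda H,s,v:v<100)):
    print(n); fit(c,roi,f)
```

```text
[[ 72  82 129 ... 189 190 197]
 [ 70 122 157 ... 192 191 192]
 [ 81 146 162 ... 195 196 198]
 ...
 [160 162 157 ... 159 160 164]
 [161 160 157 ... 159 163 159]
 [163 160 164 ... 164 158 159]]
w2 pin
372.0 (295, 286, 22, 23) -1 [304.6 296.9  22.   22. ]
602.0 (311, 219, 30, 28) -1 [325.6 232.1  26.9  28.6]
w1 open
1007.5 (306, 188, 38, 36) -1 [324.7 205.4  35.4  36.3]
22.5 (300, 180, 7, 9) -1 [302.4 183.    4.9   9.9]
w1 hole
131.5 (322, 197, 15, 15) -1 [329.3 204.4  12.1  14.9]
top tongue
2290.5 (310, 210, 67, 65) -1 [341.3 244.5  62.2  89.3]
37.5 (331, 217, 8, 8) 0 [334.3 220.3   6.6   7.6]
25.5 (329, 213, 8, 11) 0 [331.8 217.4   4.8  10.5]
side tongue
2407.5 (308, 229, 88, 53) -1 [352.4 254.3  41.9  81.1]
144.0 (346, 245, 19, 11) 0 [354.9 249.8  10.2  18.3]
104.0 (310, 220, 21, 17) -1 [319.6 228.    5.7  26.4]
top rails hole
18.0 (316, 242, 61, 30) -1 [366.2 241.6  25.6  33.7]
37.5 (330, 213, 9, 12) -1 [333.9 219.    7.8  10.7]
```

Run:
```python
from h import *
import pickle
np.set_printoptions(precision=4,suppress=True)
L=lambda n:pickle.load(open(n+".pkl","rb")); w1,w2,T,S=L("w1"),L("w2"),L("top1"),L("side1")
z=cv2.resize(w1["pixels"][180:230,295:355],None,fx=10,fy=10,interpolation=cv2.INTER_CUBIC); z=cv2.convertScaleAbs(z,alpha=1.8)
cv2.imwrite("pics/z.png",z[:,:,::-1])
print("pin",plane(ray(w2,(325.6,232.1)),.08),"short",plane(ray(w2,(304.6,296.9)),.052),"pin tri w/ top0/side0")
T0=T;print(tri(ray(w2,(325.6,232.1)),ray(T0,(458.3,281.1))),tri(ray(w2,(325.6,232.1)),ray(S,(439.5,352))))
print("tongue",plane(ray(w1,(324.7,205.4)),.035),"side",plane(ray(S,(354.9,249.8)),.035),tri(ray(w1,(324.7,205.4)),ray(S,(354.9,249.8))))
print("hole",plane(ray(w1,(329.3,204.4)),.026))
```

```text
pin [ 0.4377 -0.3048  0.08  ] short [ 0.5091 -0.3104  0.052 ] pin tri w/ top0/side0
(array([ 0.4369, -0.3034,  0.0769]), [np.float64(0.001971455600514742), np.float64(0.001971455600514891)]) (array([ 0.4369, -0.3042,  0.0811]), [np.float64(0.0007925134928343826), np.float64(0.0007925134928344445)])
tongue [ 0.5789 -0.0354  0.035 ] side [ 0.579  -0.0327  0.035 ] (array([ 0.5779, -0.0349,  0.0367]), [np.float64(0.0008689531728464966), np.float64(0.0008689531728465232)])
hole [ 0.5793 -0.031   0.026 ]
```

View pics/z.png

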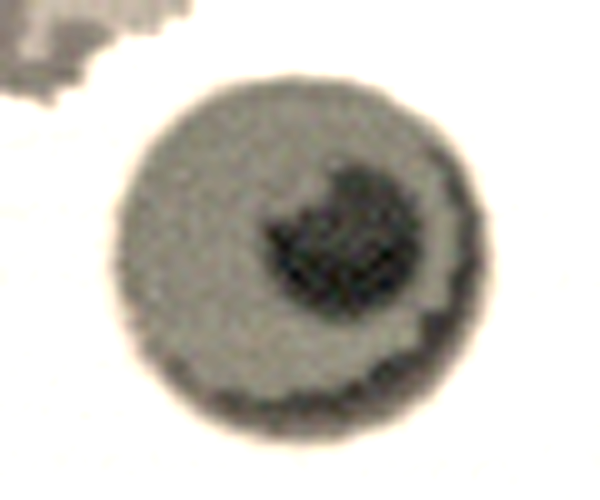

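The hole is about 4 mm off the opening's middle, at roughly (0.579,-0.0315). Next is the pin grasp.

```bash
python3 go.py .4375 -.3045 .048 190.9
```

```text
[ 0.0005 -0.0032  0.1515] [0.02 0.04 0.01] [ 0.43725343 -0.30137514  0.199461  ] 5.925
```

Run:
```python
from h import *
for i in range(3):
    c=wrist(); s=arm.read_state()
    for a,b,k,h in blobs(c["pixels"],(295,205,350,310),lambda H,s,v:(s<70)&(v>90),300):
        e=cv2.fitEllipse(k); print(s["tool_pos"],s["qvel"].round(2),np.round(e[0],1),plane(ray(c,e[0]),.08 if a>500 else .052))
```

```bash
python3 go.py .4375 -.3045 .048 190.9
```

```text
[ 0.43731075 -0.30111995  0.19951921] [ 0.41 -0.14  0.15 -0.18  0.06 -0.05] [302.4 296.6] [ 0.50877132 -0.30883895  0.052     ]
[ 0.43731075 -0.30111995  0.19951921] [ 0.41 -0.14  0.15 -0.18  0.06 -0.05] [321.2 231.7] [ 0.43777809 -0.30483288  0.08      ]
[ 0.43731533 -0.30100917  0.19951866] [ 0.12 -0.08  0.02 -0.13  0.06 -0.11] [321.  231.7] [ 0.43783413 -0.30479351  0.08      ]
[ 0.43733522 -0.30105475  0.19956392] [-0.08  0.02 -0.15  0.01  0.07 -0.09] [320.9 231.6] [ 0.43778223 -0.30472847  0.08      ]
[ 0.0005 -0.0034  0.1516] [0.01 0.02 0.07] [ 0.43733522 -0.30105475  0.19956392] 6.075
```

In the tool's units: 0.1516 m / 0.8 = 0.1895, 0.142 m / 0.8 = 0.1775.

Emit:
{"name": "advance", "arguments": {"rows": [{"ty": -0.0043,"tz": 0.0625},{"ty": -0.0043,"tz": 0.1125},{"ty": -0.0043,"tz": 0.1563},{"ty": -0.0043,"tz": 0.1775},{"ty": -0.0043,"tz": 0.1895},{"ty": -0.0043,"tz": 0.1895}]}}

```text
time: 6.82
tool_pos: [0.438, -0.3056, 0.0483]
eef_rot: [-180.0, 0.0, -169.1]
contact_force: [-0.1, -0.2, 1.1]
gripper_width: 0.0599
grasp_force: 0.0
```

Emit:
{"name": "advance", "arguments": {"rows": [{},{},{},{}], "jaw": 0}}

```text
time: 7.32
tool_pos: [0.4383, -0.3055, 0.0494]
eef_rot: [-180.0, 0.1, -169.1]
contact_force: [-0.8, 2.1, 4.4]
gripper_width: 0.0227
grasp_force: 58.4
```

In the tool's units: -0.1 m / 0.8 = -0.125, -0.06 m / 0.8 = -0.075.

Emit:
{"name": "advance", "arguments": {"rows": [{"tz": -0.0125},{"tz": -0.0375},{"tz": -0.075},{"tz": -0.1125},{"tz": -0.125},{"tz": -0.125}]}}

```text
time: 8.07
tool_pos: [0.4379, -0.3058, 0.1486]
eef_rot: [-179.9, 0.1, -169.1]
contact_force: [-0.1, -0.1, -1.9]
gripper_width: 0.0226
grasp_force: 59.0
```

```bash
python3 go.py .5788 -.0315 .11 190.9
```

```text
[-0.1901  0.2428  0.0384] [-0.08  0.05 -0.02] [ 0.43788222 -0.30583165  0.14861873] 8.075
```

In the tool's units: 0.2428 m / 0.8 = 0.3035, 0.237 m / 0.8 = 0.2963.

Emit:
{"name": "advance", "arguments": {"rows": [{"tx": -0.0375,"ty": 0.05},{"tx": -0.0813,"ty": 0.1038},{"tx": -0.125,"ty": 0.16},{"tx": -0.1688,"ty": 0.215},{"tx": -0.2063,"ty": 0.2625},{"tx": -0.2313,"ty": 0.2963},{"tx": -0.2375,"ty": 0.3035,"tz": 0.0188},{"tx": -0.2375,"ty": 0.3035,"tz": 0.048}]}}

```text
time: 9.07
tool_pos: [0.5779, -0.031, 0.1078]
eef_rot: [-180.0, -0.1, -169.0]
contact_force: [1.1, -0.5, -1.3]
gripper_width: 0.0227
grasp_force: 59.1
```

Emit:
{"name": "advance", "arguments": {"rows": [{},{},{}]}}

```text
time: 9.45
tool_pos: [0.5789, -0.0319, 0.1104]
eef_rot: [-180.0, 0.1, -169.2]
contact_force: [0.1, -0.2, -1.2]
gripper_width: 0.0222
grasp_force: 59.1
```

Run:
```python
from h import *
c=wrist(); cv2.imwrite("pics/w3.png",np.hstack([c["pixels"][150:400,200:450]]).repeat(2,0).repeat(2,1)[:,:,::-1])
s=arm.read_state();p=s["tool_pos"];print(p,proj(c,[p+[-.0005,0,-.043],[.5788,-.0315,.026],[.5785,-.035,.035]]))
```

```bash
python3 go.py .5788 -.0315 .075 190.9
```

```text
[ 0.57901136 -0.03181276  0.11056336] [[326.96827123 269.79040813]
 [326.88439727 246.47848889]
 [321.76042051 249.57458085]]
[0.0002 0.0004 0.0356] [-0.05  0.1  -0.05] [ 0.57901136 -0.03181276  0.11056336] 9.5
```

View pics/w3.png

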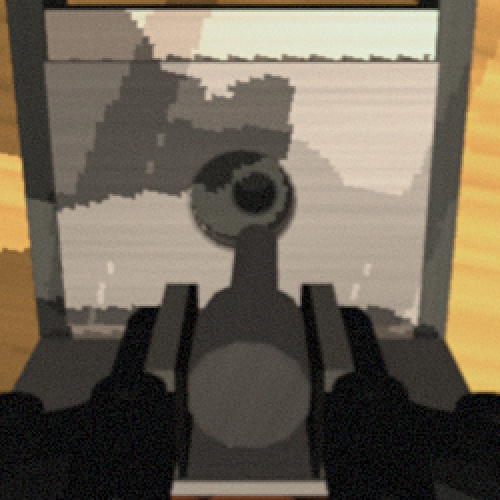

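w3 shows the pin's shank foot at about full-image (327,268). The blind hole is at about (328,246), matching the predicted (326.9,246.5), so they are aligned. Lowering now.

In the tool's units: 0.044 m / 0.8 = 0.055, 0.041 m / 0.8 = 0.0513.

Emit:
{"name": "advance", "arguments": {"rows": [{"ty": 0.0006,"tz": 0.015},{"ty": 0.0006,"tz": 0.03},{"ty": 0.0006,"tz": 0.04},{"ty": 0.0006,"tz": 0.0463},{"ty": 0.0006,"tz": 0.0513},{"ty": 0.0006,"tz": 0.055},{"ty": 0.0006,"tz": 0.055}]}}

```text
time: 10.38
tool_pos: [0.5784, -0.0309, 0.0655]
eef_rot: [-180.0, 0.0, -169.1]
contact_force: [0.1, -0.6, -2.0]
gripper_width: 0.0222
grasp_force: 59.1
```

In the tool's units: 0.017 m / 0.8 = 0.0213, 0.016 m / 0.8 = 0.02.

Emit:
{"name": "advance", "arguments": {"rows": [{"tz": 0.0038},{"tz": 0.0075},{"tz": 0.0113},{"tz": 0.015},{"tz": 0.0175},{"tz": 0.02},{"tz": 0.0213}]}}

```text
time: 11.25
tool_pos: [0.5784, -0.0309, 0.0486]
eef_rot: [-180.0, 0.0, -169.1]
contact_force: [-0.3, -2.4, -0.3]
gripper_width: 0.0225
grasp_force: 59.2
```

In the tool's units: 0.003 m / 0.8 = 0.0038, 0.002 m / 0.8 = 0.0025.

Emit:
{"name": "advance", "arguments": {"rows": [{"tz": 0.0013},{"tz": 0.0025},{"tz": 0.0038},{"tz": 0.0038}]}}

```text
time: 11.75
tool_pos: [0.5784, -0.0309, 0.0456]
eef_rot: [-180.0, 0.0, -169.1]
contact_force: [1.2, -2.6, -0.9]
gripper_width: 0.0227
grasp_force: 59.0
```

Emit:
{"name": "advance", "arguments": {"rows": [{},{},{}], "jaw": 0.05}}

```text
time: 12.12
tool_pos: [0.5779, -0.0302, 0.0453]
eef_rot: [180.0, -0.0, -169.1]
contact_force: [0.2, -0.3, -0.4]
gripper_width: 0.0498
grasp_force: 0.0
```

Emit:
{"name": "advance", "arguments": {"rows": [{"tz": -0.0375},{"tz": -0.075},{"tz": -0.125},{"tz": -0.175},{"tx": 0.0625,"tz": -0.1875},{"tx": 0.1125,"tz": -0.1875},{"tx": 0.1125,"tz": -0.1875},{"tx": 0.1125,"tz": -0.1875}]}}

```text
time: 13.12
tool_pos: [0.4906, -0.0477, 0.1959]
eef_rot: [-180.0, 0.1, -169.1]
contact_force: [0.5, -0.5, 0.6]
gripper_width: 0.0498
grasp_force: 0.0
```

Run:
```python
from h import *
c=wrist();S=arm.camera("side");T=arm.camera("top")
a=cv2.resize(S["pixels"][150:330,270:470],(400,360)); b=c["pixels"][150:390,:400][:,:]
b=cv2.resize(c["pixels"],(400,300)); b=np.vstack([b,np.zeros((60,400,3),np.uint8)])
cv2.imwrite("pics/end.png",np.hstack([a,b])[:,:,::-1])
print(proj(S,[[.5784,-.0312,.076]]),proj(c,[[.5784,-.0312,.076]]))
for n,c,roi in(("s",S,(335,195,385,260)),("w",c,(280,180,380,420))):
    for q in blobs(c["pixels"],roi,lambda H,s,v:(s<70)&(v>60),40): print(n,q[0],q[1],q[3])
```

```text
[[354.57541182 229.67950236]] [[325.34865346 333.22728233]]
s 1029.5 (335, 225, 50, 35) -1
s 56.0 (340, 195, 45, 14) -1
w 458.5 (280, 406, 100, 6) -1
w 10545.0 (280, 247, 100, 108) -1
w 730.5 (303, 293, 36, 34) 1
```

View pics/end.png

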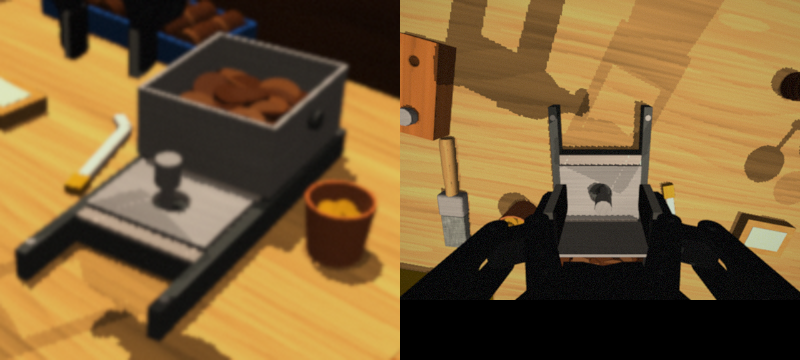

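The final view shows the pin upright in the opening. Its head top is at side-image (354,229), against (354.6,229.7) predicted for fully home. The gripper is clear, so I'm handing in.

```bash
python3 -c "
from cell import arm
print(arm.finish_job())"
```

```text
the job is handed in; nothing more can be done
None
```

The bin is pushed home against its stop and the long pin stands released and upright in the blind hole, its foot about 2 mm above the bench; the short pin and the other things were left alone, and I handed the job in at about 13 s, though no verdict was returned.

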